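# Poise the twin-nozzle batter hopper over the empty mould

### The arm

A 6-joint arm with a two-finger parallel gripper is mounted at the origin on the work surface. World frame = base frame: x ahead of the robot, y to its left, z up, the work surface at z = 0. Lengths are in m, angles in degrees, forces in N, time in s.
With the tool pointing down it reaches from about 0.3 to 0.75 m from the base axis. Payload 8.5 kg.
Tool frame: the origin (TCP) lies at the very end of the fingers, on their centre line; the grasp point (between the pads) lies 19 mm behind it; z points along the fingers, y is the line along which they close (so a half turn about z gives the same grasp; the last joint's range is limited). The gripper opens to 85 mm and grips with 20 to 120 N. Pads are 22 mm wide; open, the fingers measure 114 mm over their backs; the gripper's body (76 mm by 85 mm) begins 54 mm behind the grasp point. The pads swing forward as they close: fully open they stand 13 mm farther back than shut.
Start: joints at [64.154, 21.807, 74.336, -0, 83.858, -12.336], TCP at [0.128, 0.535, 0.231] pointing down, gripper open.
Joint ranges: [-178.18, 178.18], [-50.72, 133.34], [12.68, 142.11], [-81.47, 261.47], [9.98, 163.14], [-165.26, 165.26]. Speed limits (degrees/s): [136.94, 136.94, 180, 180, 180, 180].

### API

Orientations are given as [roll, pitch, yaw] about the fixed x, y, z axes, in that order (R = Rz(yaw) Ry(pitch) Rx(roll)).
In Python, from station import ctrl gives the robot as it stands. The module is installed in compiled form; this text tells all that it offers.
- The arm moves only by the tool servo_tool, never from a script. Its argument "rows" is one flat list of numbers, 7 for each row, row after row: the closure, from -1 (fully open) to 1 (shut), then the shift along the tool's x, y, z in cm, then the turn, a rotation vector about the tool's x, y, z in degrees. A call has 1 to 10 rows; each row is the pose to reach, as a shift and turn from the pose commanded when the call began, along the tool's axes at that moment; what a row does not reach only later rows make up. A row lasts 1/8 s, in which the tool goes at most 62.5 mm and 10.7 degrees, less where a joint would pass 70% of its speed; a pose out of reach is approached as far as the arm can. A call with a gripper value outside its range is refused whole. The fingers move at their own pace and stop on an object; "grip_force" is the grip in N (left out, the last holds). Time passes only in rows, so rows that repeat a pose let the fingers close. It gives the time, the measured TCP pose, the force, the opening and the grip force at its end, in the units of the state.
- ctrl.get_state(): the state, without advancing time (a new reading comes with each control period).
- ctrl.camera(name): name is "side" or "top"; returns a dict with "image" (420x560x3 uint8, red, green, blue), "mtx" (3x3 intrinsics, pixels), "rvec" (rotation vector, rad) and "tvec" (3), from world to camera coordinates, as OpenCV has them. Camera axes: x right, y down, z forward; pixel columns grow to the right and rows downward; lengths in m; the calibration is good to about 2 mm. A picture is of the moment at which its call begins. There is no depth.
- ctrl.close_job(): hands the job in; it is judged then, once.
The state is a dict: "clock": time; "qpos": joint angles; "joint_vel": joint speeds; "tau": joint torques, N m; "tool_pos": TCP position; "tool_rot": TCP orientation; "wrist_force": force on the tool from outside, world axes, zero at the start; "torque": the same for the moment, N m; "finger_gap": finger opening in m; "finger_force": force on a finger pad.
Only numpy, scipy, OpenCV 4.12 (cv2) and the standard library are available. Lean on these libraries where they do the work, as an engineer would, in place of code of your own. Each camera call takes 0.05 s, during which the arm holds its last target. There are 200 camera calls.

### The job

Pick the twin-nozzle hopper off its stand by the bar handle, carry it over the top of the steel splash guard without bumping it, and stop with the two nozzles centred over the two empty cups of the cake iron, upright, about a centimetre above their rims. The hopper must not touch the iron, the moulds or the cakes, and the jar, bowl and spatula stay where they are. Finish while still holding it there, steady: do not put it down or let go.

Things in the scene. Friction and masses are not known exactly. Their poses are not given: they have to be found in the camera images.
- hopper: Loose open steel hopper, 0.3 to 0.5 kg, same end to end. Origin midway between its two nozzle tips, z up. Nozzles point down at y = +30 and -30 mm (14 mm across at the tip, 26 at the top, 35 long). Above them an open trough 64 (x) x 112 (y) mm, z = 35 to 85 mm. Black bar handle over the mouth along y.
- handle (a point): Middle of the hopper's straight black bar handle, 115 mm above the nozzle tips and 30 mm above the trough's rim, over the centre of mass; axes as hopper. The bar is 14 mm wide (x), 20 high, 106 long (y), with a post down to the trough at each end. Pinch it across x from above.
- stand: Fixed steel stand, 110 x 140 mm, origin under its centre on the table. Two rails along y, tops at 50 mm, carry the hopper by its trough, nozzles hanging between; lips outside the trough reach 64 mm. The hopper starts 15 mm above the stand's origin, axes alike; it lifts straight out. Stand and iron stand one on each side of the guard, either way round.
- guard: Fixed upright steel splash guard on the table between stand and iron: a sheet 340 mm long (along its x), 10 mm thick (y), 130 mm high, with two low feet 60 mm wide. Origin under its centre.
- iron: Fixed table-top cake iron, a grey block 260 (x) x 150 (y) mm, top 40 mm above the table, carrying four mould bars side by side along its x at x = -87, -29, +29 and +87 mm. Origin under its centre on the table.
- mould_empty: The empty mould bar: dark plate 54 (x) x 130 (y) x 22 mm fixed on the iron, with two open round cups (42 mm across, 15 mm deep) at y = +30 and -30 mm. Origin under its centre, 40 mm above the table; z up. Which of the four places it takes varies.
- cups (a point): Midway between the mouths of the two empty cups, at rim height (62 mm above the table); axes as mould_empty: the cups lie at y = +30 and -30 mm.
- mould_full1: A mould bar of the same size whose two cups are filled: a baked yellow cake dome 40 mm across stands 13 mm above each rim. Fixed on the iron; origin under its centre.
- mould_full2: A mould bar of the same size whose two cups are filled: a baked yellow cake dome 40 mm across stands 13 mm above each rim. Fixed on the iron; origin under its centre.
- mould_full3: A mould bar of the same size whose two cups are filled: a baked yellow cake dome 40 mm across stands 13 mm above each rim. Fixed on the iron; origin under its centre.
- jar: Bystander: closed glass jar, 72 mm across, 100 mm high, origin under its centre; leave alone.
- bowl: Bystander: white bowl, 110 mm across, 50 mm high, origin under its centre; leave alone.
- spatula: Bystander: spatula lying on the table along its x; leave alone.

How it is judged:
By the outcome, as a careful person would: the job done as asked, in the order asked, and still so for the second after the job is handed in, while the arm keeps its last pose, push and grip.
It also fails if it takes over 48 s, if anything falls off the work surface, if the arm or the gripper's body presses on something with over 40 N, if the wrist force passes 120 N, or if a joint passes its speed limit or range.

## Working session

There is one attempt and no reset: what is moved stays moved. The work goes in short steps, Python scripts to look and compute and a tool call to move; the robot and the scene stay as the last step left them, time stands still between calls to the robot, and variables do not carry over. Pictures are saved under pics/ and viewed, at most 10 in all, crops included, and the job is handed in when it is done.

Besides the shell and the picture viewer there is one more tool, called after "Request:" as a command line: name --argument value ..., lists and objects as JSON in quotes. servo_tool: Moves the arm, as the interface text tells. Its arguments: {"type":"object","properties":{"rows":{"type":"array"},"grip_force":{"type":"number"}},"required":["rows"]}

```bash
mkdir -p pics; python3 - <<'E'
from station import ctrl
import cv2
for n in("top","side"):
    c=ctrl.camera(n); cv2.imwrite(f"pics/{n}0.png",cv2.resize(c["image"][...,::-1],(800,600),interpolation=cv2.INTER_CUBIC))
    print(n,c["mtx"].tolist(),c["rvec"],c["tvec"])
s=ctrl.get_state();print(s)
E
```

```text
top [[490.4514919128906, 0.0, 284.3839956791133], [0.0, 490.4514919128906, 206.59848405024408], [0.0, 0.0, 1.0]] [ 2.20708062 -2.15689005  0.13744376] [-0.13614978  0.59766682  1.34355136]
side [[539.3664306541585, 0.0, 284.6741854057434], [0.0, 539.3664306541585, 210.18511550538668], [0.0, 0.0, 1.0]] [ 2.16524115 -0.59243398  0.27300076] [-0.56169225  0.22542308  1.37690344]
{'clock': 0.1, 'qpos': array([ 6.41545974e+01,  2.18375441e+01,  7.43786695e+01, -5.73714323e-05,
        8.38581310e+01, -1.23365255e+01]), 'joint_vel': array([ 0.00312872, -0.07018696, -0.11761375,  0.04120256,  0.03751291,
       -0.06284987]), 'tau': array([ 2.95773898e-03, -4.49223876e+01, -2.31658369e+01, -1.96656474e-04,
        3.68359761e-03, -1.69651003e-05]), 'tool_pos': array([0.12837238, 0.53454409, 0.23077989]), 'tool_rot': array([-1.79927360e+02, -1.58282459e-02,  1.66491119e+02]), 'wrist_force': array([ 0.63683113, -0.03050786,  0.53656062]), 'torque': array([ 0.02067971, -0.0074984 ,  0.0056443 ]), 'finger_force': 0.0, 'finger_gap': 0.08554978726008863}
```

View pics/top0.png

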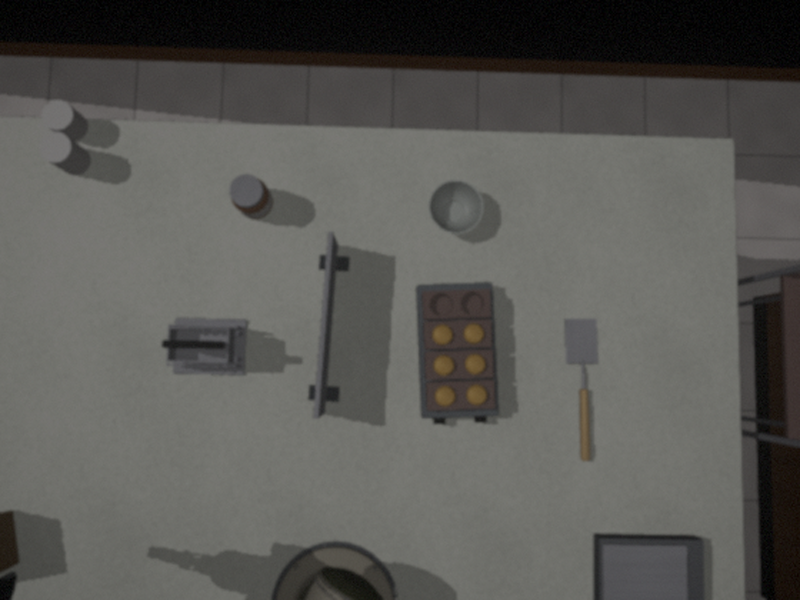

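View pics/side0.png

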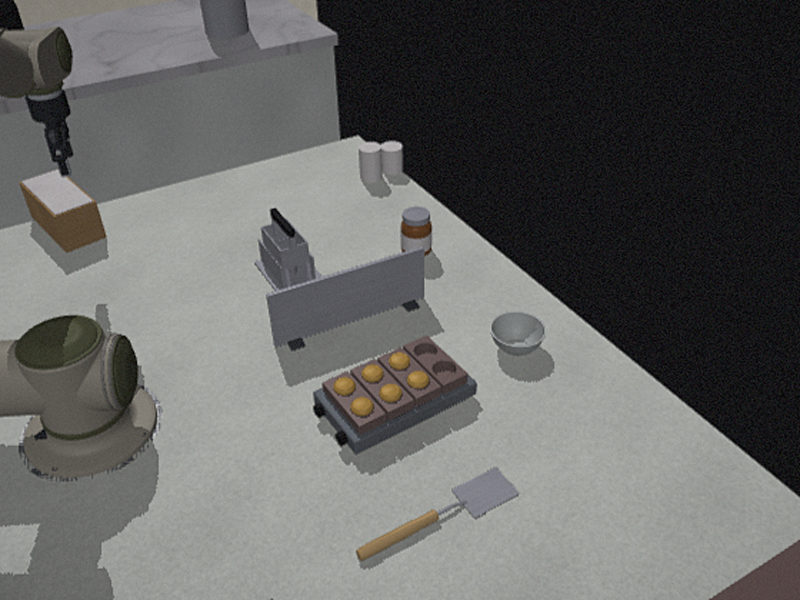

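The top view shows the hopper on its stand at about (205,345), with the handle running from (165,344) to (226,345). The guard runs from (332,235) to (319,415), and the empty mould is at the far end of the iron with cups at (442,304) and (473,303). The side view agrees. I'll enlarge these areas next.

```bash
python3 - <<'E'
from station import ctrl
import cv2,numpy as np
def crop(im,x,y,w,h,s):
    r=cv2.resize(im[y:y+h,x:x+w],None,fx=s,fy=s,interpolation=cv2.INTER_CUBIC)
    r=cv2.convertScaleAbs(r,alpha=1.5)
    for i in range(0,w,10):
        cv2.putText(r,str(x+i),(i*s,8),0,.3,(0,255,0)); cv2.line(r,(i*s,10),(i*s,16),(0,255,0))
    for i in range(0,h,10):
        cv2.putText(r,str(y+i),(0,i*s+3),0,.3,(0,255,0)); cv2.line(r,(20,i*s),(26,i*s),(0,255,0))
    return r
t=np.mean([ctrl.camera("top")["image"] for _ in range(4)],0).astype(np.uint8)[...,::-1]
s=np.mean([ctrl.camera("side")["image"] for _ in range(4)],0).astype(np.uint8)[...,::-1]
cv2.imwrite("pics/a.png",np.hstack([crop(t,105,215,80,60,5),crop(s,170,140,80,60,5)]))
cv2.imwrite("pics/b.png",np.vstack([np.hstack([crop(t,285,190,80,60,5),crop(s,265,225,80,60,5)]),crop(t,285,240,160,60,5)[:, :800]]))
E
```

```text
(no output)
```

View pics/a.png

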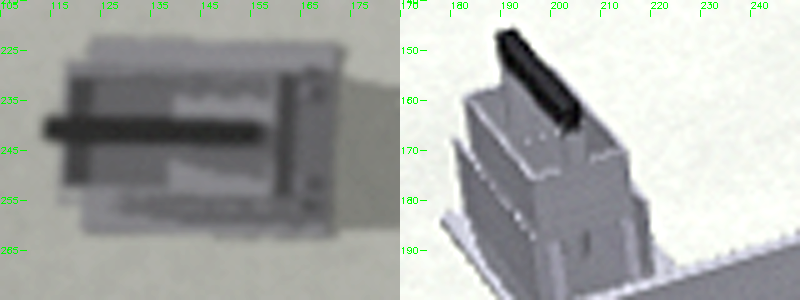

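View pics/b.png

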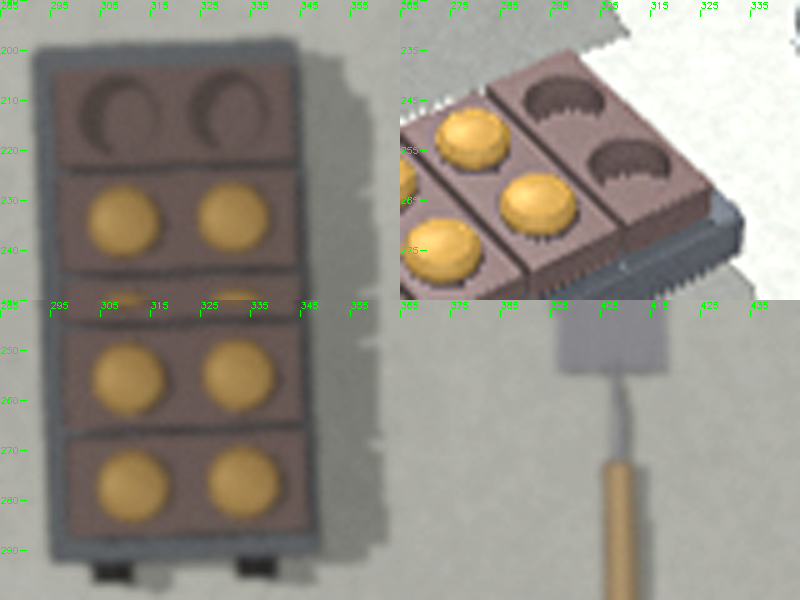

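Readings, in native pixels:

| View | Feature | Position |
|---|---|---|
| Top | Bar ends | (113.4,240.8) and (158.3,241.2) |
| Top | Cup rims | (308.6,212.9) and (330.8,212.1) |
| Top | Domes | (309.8,234), (331.6,233.3), (310.8,255.6), (332.6,255), (311.5,277), (333.8,276.3) |
| Side | Bar top corners | (189.4,146.6), (193.2,145.6), (206.2,160), (203.2,163.6) |
| Side | Cup rims | (297.8,244.6) and (310.8,257.4) |

```bash
cat > h.py <<'E'
from station import ctrl
import cv2,numpy as np
from scipy.optimize import least_squares
C={n:ctrl.camera(n) for n in("top","side")}
def proj(n,P): 
    c=C[n]; return cv2.projectPoints(np.array(P,float),c["rvec"],c["tvec"],c["mtx"],None)[0][:,0]
def place(p,P,z=None):
    a=np.radians(p[2]);c,s=np.cos(a),np.sin(a);P=np.array(P,float)
    return np.c_[c*P[:,0]-s*P[:,1]+p[0],s*P[:,0]+c*P[:,1]+p[1],P[:,2]]
def fit(obs,x0):
    f=lambda p:np.concatenate([w*(proj(n,place(p,P))-np.array(px)) for n,P,px,w in obs]).ravel()
    r=least_squares(f,x0); return r.x,f(r.x).reshape(-1,2).round(1)
def back(n,px,z):
    c=C[n];R=cv2.Rodrigues(c["rvec"])[0];o=-R.T@np.ravel(c["tvec"])
    d=R.T@np.linalg.inv(c["mtx"])@[*px,1];return (o+d*(z-o[2])/d[2]).round(4)
E
python3 - <<'E'
from h import *
for q,z in([(113.4,240.8),.14],[(158.3,241.2),.14],[(308.6,212.9),.062],[(330.8,212.1),.062],[(232.4,165),.13],[(223.5,290),.13]):print(back("top",q,z))
for q,z in([(191.3,146.1),.14],[(204.7,161.8),.14],[(297.8,244.6),.062],[(310.8,257.4),.062]):print("s",back("side",q,z))
for k in("top","side"):
  o=[("top",[[0,.03,.062],[0,-.03,.062]],[(308.6,212.9),(330.8,212.1)],1)] if k=="top" else []
  if k=="top": o+=[("top",[[-.058*i,y,.066] for i in(1,2,3) for y in(.03,-.03)],[(309.8,234),(331.6,233.3),(310.8,255.6),(332.6,255),(311.5,277),(333.8,276.3)],1)]
  else:o=[("side",[[0,.03,.062],[0,-.03,.062]],[(297.8,244.6),(310.8,257.4)],1)]
  print(k,fit(o,[.4,-.15,0]))
s=ctrl.get_state();print(s['clock'],s['tool_pos'],s['tool_rot'])
E
```

```text
[0.4919 0.3128 0.14  ]
[0.4934 0.1995 0.14  ]
[ 0.5818 -0.1884  0.062 ]
[ 0.5855 -0.2494  0.062 ]
[0.6968 0.0185 0.13  ]
[0.3732 0.0307 0.13  ]
s [0.491 0.305 0.14 ]
s [0.4904 0.199  0.14  ]
s [ 0.5809 -0.1899  0.062 ]
s [ 0.5837 -0.2499  0.062 ]
top (array([ 0.58329342, -0.21890569,  3.29518162]), array([[ 0.2,  0.1],
       [-0.2,  0.2],
       [-0. ,  0.1],
       [ 0.1,  0. ],
       [-0.1, -0.1],
       [ 0.1, -0.3],
       [ 0. ,  0.1],
       [-0.1, -0.1]]))
side (array([ 0.58230958, -0.2199011 ,  2.72522634]), array([[ 0.,  0.],
       [-0., -0.]]))
0.6 [0.1284867  0.53475064 0.23132873] [-1.79998024e+02  6.75017762e-04  1.66488704e+02]
```

Request:
servo_tool --rows '[-1,-4.7,-2.1,0,0,0,8.5,-1,-9.4,-4.2,0,0,0,17,-1,-14.1,-6.3,0,0,0,25.5,-1,-18.8,-8.4,0,0,0,34,-1,-23.5,-10.5,0,0,0,42.5,-1,-28.2,-12.6,0,0,0,51,-1,-32.9,-14.7,0,0,0,59.5,-1,-37.6,-16.8,0,0,0,68,-1,-41.9,-18.9,0,0,0,76,-1,-41.9,-18.9,0,0,0,76]'

```text
clock: 1.85
tool_pos: [0.4937, 0.2512, 0.2308]
tool_rot: [-180.0, 0.0, 90.2]
wrist_force: [-0.8, 0.2, -0.5]
finger_gap: 0.0853
finger_force: 0.0
```

Request:
servo_tool --rows '[-1,0,0,2.5,0,0,0,-1,0,0,5,0,0,0,-1,0,0,7.5,0,0,0,-1,0,0,9.5,0,0,0,-1,0,0,11,0,0,0,-1,0,0,11.9,0,0,0,-1,0,0,11.9,0,0,0,-1,0,0,11.9,0,0,0]'

```text
clock: 2.85
tool_pos: [0.492, 0.2533, 0.113]
tool_rot: [179.9, -0.0, 90.5]
wrist_force: [0.7, 0.8, 0.6]
finger_gap: 0.0852
finger_force: 0.0
```

```bash
python3 - <<'E'
from station import ctrl
import cv2,numpy as np
f=lambda n,x,y:cv2.convertScaleAbs(cv2.resize(ctrl.camera(n)["image"][y:y+80,x:x+80,::-1],None,fx=5,fy=5,interpolation=cv2.INTER_CUBIC),alpha=1.5)
cv2.imwrite("pics/c.png",np.hstack([f("top",105,205),f("side",160,120)]))
E
```

```text
(no output)
```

View pics/c.png

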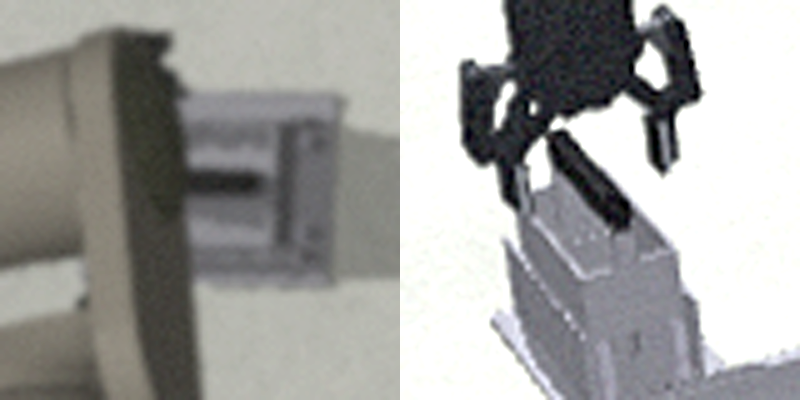

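The side crop shows the open fingers straddling the bar, with tips at about (512,195) and (665,165) either side of the bar middle at (590,180). The rim is clear, so I'm closing.

Request:
servo_tool --rows '[0.3,0,0,0,0,0,0,0.6,0,0,0,0,0,0,1,0,0,0,0,0,0,1,0,0,0,0,0,0,1,0,0,0,0,0,0,1,0,0,0,0,0,0,1,0,0,0,0,0,0,1,0,0,0,0,0,0]' --grip_force 70

```text
clock: 3.95
tool_pos: [0.492, 0.2531, 0.1125]
tool_rot: [180.0, -0.0, 90.5]
wrist_force: [2.3, 0.3, 0.4]
finger_gap: 0.0126
finger_force: 69.0
```

Request:
servo_tool --rows '[1,0,0,-0.5,0,0,0,1,0,0,-1.5,0,0,0,1,0,0,-3,0,0,0,1,0,0,-5,0,0,0,1,0,0,-7.5,0,0,0,1,0,0,-10.5,0,0,0,1,0,0,-13.5,0,0,0,1,0,0,-16,0,0,0,1,0,0,-18,0,0,0,1,0,0,-19,0,0,0]'

```text
clock: 5.2
tool_pos: [0.4916, 0.2531, 0.304]
tool_rot: [179.9, -0.0, 90.5]
wrist_force: [-0.3, 0.1, -4.5]
finger_gap: 0.0129
finger_force: 68.4
```

Request:
servo_tool --rows '[1,0,0,0,0,0,0,1,0,0,0,0,0,0,1,0,0,0,0,0,0]'

```text
clock: 5.58
tool_pos: [0.4915, 0.2531, 0.3016]
tool_rot: [-179.9, 0.0, 90.5]
wrist_force: [-0.4, 0.3, -4.6]
finger_gap: 0.0128
finger_force: 68.4
```

```bash
python3 - <<'E'
from station import ctrl
import cv2,numpy as np
im=np.mean([ctrl.camera("side")["image"] for _ in range(2)],0).astype(np.uint8)[...,::-1]
cv2.imwrite("pics/d.png",cv2.convertScaleAbs(cv2.resize(im[60:200,140:320],None,fx=4,fy=4,interpolation=cv2.INTER_CUBIC),alpha=1.3))
s=ctrl.get_state();print(s['tool_pos'],s['tool_rot'],s['wrist_force'],s['torque'],s['qpos'])
E
```

```text
[0.49165783 0.25307983 0.30186023] [-1.79948744e+02  1.24903785e-02  9.04882825e+01] [ 0.33264289 -0.12242611 -4.57297162] [-0.06501104  0.00444552 -0.01174119] [1.49684760e+01 1.99095075e+01 6.56832657e+01 7.24871774e-04
 9.44599776e+01 1.44802551e+01]
```

View pics/d.png

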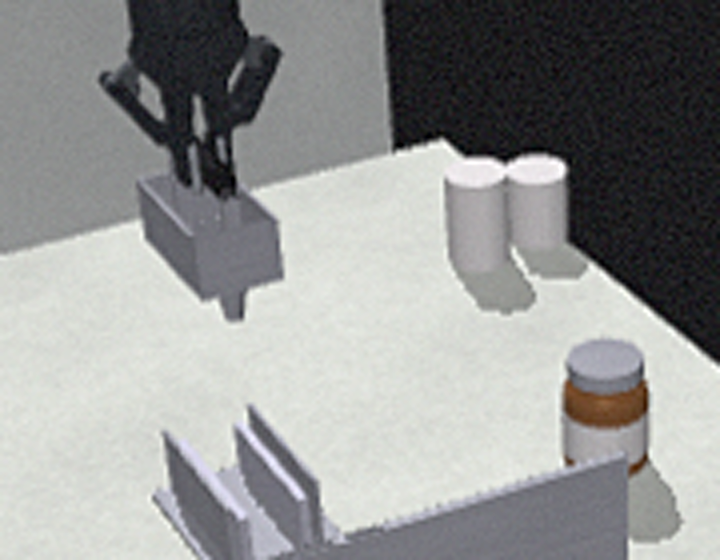

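The side view shows the hopper hanging clear of the stand. Trough corners are at (137,180), (281,220) and (207,300) in the crop, and the near nozzle tip is at (234,319). I'll check its pose in the grip.

```bash
python3 - <<'E'
from h import *
P=np.array([[-32,56,85],[-32,-56,35],[32,-56,85],[32,-56,35],[0,-30,0]])/1e3
o=np.array([(174.2,105),(191.8,135),(210.2,115),(210.7,129.3),(198.5,140)])
s=ctrl.get_state();t=s['tool_pos']; z=t[2]+.019-.115
from scipy.spatial.transform import Rotation as R
T=lambda p:R.from_euler('xyz',[p[4],p[5],p[3]],degrees=True).apply(P)+p[:3]
p0=np.array([t[0],t[1],z,.5,0,0])
print(p0,(proj("side",T(p0))-o).round(1).tolist())
for k in(4,6):
  r=least_squares(lambda q:(proj("side",T(np.r_[q,p0[k:]]))-o).ravel(),p0[:k]);print(r.x.round(4),r.fun.round(1))
E
```

```text
[0.49170219 0.25309793 0.20607527 0.5        0.         0.        ] [[0.5, -0.8], [-0.2, 0.3], [0.2, -1.0], [1.3, 0.1], [1.1, -1.0]]
[0.4989 0.2801 0.1897 1.4774] [-0.   0.3 -0.4  0.6 -0.6 -0.5  0.5  0.4  0.5 -0.8]
[ 0.4992  0.2903  0.1835  3.3193 -0.3483  3.0011] [-0.   0.3 -0.2  0.1  0.  -0.3  0.4  0.6 -0.2 -0.7]
```

Request:
servo_tool --rows '[1,-1,0.2,0,0,0,0,1,-3,0.6,0,0,0,0,1,-6,1.1,0,0,0,0,1,-9.5,1.8,0,0,0,0,1,-13,2.4,0,0,0,0,1,-16.5,3,0,0,0,0,1,-20,3.7,0,0,0,0,1,-23.5,4.3,0,0,0,0,1,-27,5,0,0,0,0,1,-30,5.5,0,0,0,0]'

```text
clock: 7.02
tool_pos: [0.5493, -0.0484, 0.3023]
tool_rot: [-180.0, 0.0, 90.4]
wrist_force: [1.3, 1.4, -4.1]
finger_gap: 0.0129
finger_force: 68.3
```

Request:
servo_tool --rows '[1,-3,0.6,0,0,0,-0.5,1,-6,1.1,0,0,0,-1,1,-9,1.7,0,0,0,-1.5,1,-12,2.2,0,0,0,-2,1,-14.5,2.7,0,0,0,-2.5,1,-16.3,3,0,0,0,-2.7,1,-17.3,3.2,0,0,0,-2.7,1,-17.3,3.2,0,0,0,-2.7,1,-17.3,3.2,0,0,0,-2.7]'

```text
clock: 8.15
tool_pos: [0.5828, -0.2183, 0.3025]
tool_rot: [180.0, -0.0, 93.2]
wrist_force: [-0.3, 0.1, -4.4]
finger_gap: 0.013
finger_force: 68.4
```

Request:
servo_tool --rows '[1,0,0,1,0,0,0,1,0,0,3,0,0,0,1,0,0,5,0,0,0,1,0,0,7,0,0,0,1,0,0,9,0,0,0,1,0,0,10.5,0,0,0,1,0,0,11.3,0,0,0,1,0,0,11.7,0,0,0,1,0,0,11.7,0,0,0,1,0,0,11.7,0,0,0]'

```text
clock: 9.4
tool_pos: [0.583, -0.2193, 0.1859]
tool_rot: [179.9, 0.0, 93.2]
wrist_force: [0.1, -0.1, -5.3]
finger_gap: 0.0126
finger_force: 68.3
```

```bash
cat > look.py <<'E'
from h import *
import sys
im=np.mean([ctrl.camera("side")["image"] for _ in range(4)],0).astype(np.uint8)[...,::-1]
cv2.imwrite(sys.argv[1],cv2.convertScaleAbs(cv2.resize(im[185:285,255:375],None,fx=6,fy=6,interpolation=cv2.INTER_CUBIC),alpha=1.3))
s=ctrl.get_state();t=s['tool_pos'];print(t,s['tool_rot'],s['wrist_force'])
p=[t[0],t[1],3.2]; z=t[2]-.0975
f=lambda n:(((proj(n,place(p,np.array([[0,.030,z*1e3],[0,-.03,z*1e3],[-32,-56,(z+.035)*1e3],[32,-56,(z+.035)*1e3],[32,-56,(z+.085)*1e3],[-32,56,(z+.035)*1e3]])*[[1,1,1e-3]]*2+[[1e-3,1e-3,1e-3]]*0 if 0 else np.array([[0,.03,z],[0,-.03,z],[-.032,-.056,z+.035],[.032,-.056,z+.035],[.032,-.056,z+.085],[-.032,.056,z+.035]]))))-[255,185])*6).round(0)
print(f("side").tolist())
E
sed -i 's/place(p,.* if 0 else np/place(p,np/' look.py; python3 look.py pics/e.png
```

```text
[ 0.58278526 -0.21916926  0.18547065] [1.79989388e+02 9.44781658e-03 9.31894095e+01] [ 0.34877615 -0.85806513 -4.93442434]
[[257.0, 312.0], [336.0, 388.0], [311.0, 389.0], [436.0, 331.0], [441.0, 239.0], [162.0, 246.0]]
```

View pics/e.png

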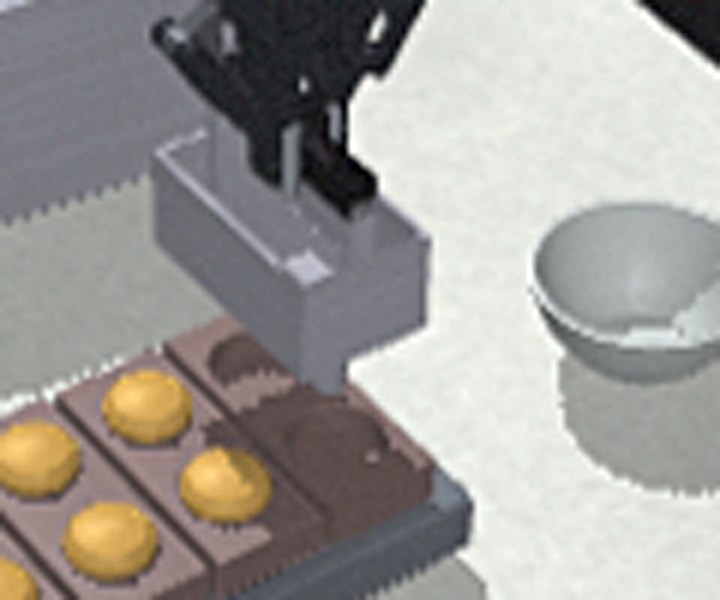

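The nozzle tip is at about (328,388) in the crop. Trough points are (301,382), (427,324), (430,236) and (155,239), which is a consistent offset of about −9,−6 px from the prediction. I'll compute the hopper-to-mould offset in this same camera.

```bash
python3 - <<'E'
from h import *
nat=lambda a,o,s:(np.array(a)+.5)/s-.5+o
P=np.array([[-.032,-.056,.035],[.032,-.056,.035],[.032,-.056,.085],[-.032,.056,.035],[-.032,.056,.085]])
ob=nat([(301,382),(427,324),(430,236),(155,239),(155,152)],[255,185],6)
t=ctrl.get_state()['tool_pos']
h,r=fit([("side",P+[0,0,t[2]-.0975],ob,1)],[.58,-.22,3]);print("hopper",h.round(4),r.tolist())
h3=least_squares(lambda q:(proj("side",place(q[:3],P+[0,0,q[3]]))-ob).ravel(),[.58,-.22,3,.088]);print(h3.x.round(4))
M=[[0,.03,.062],[0,-.03,.062]];mo=nat([(164,98),(229,162)],[265,225],5)
Q=[[.027,-.065,.062],[-.027,-.065,.062],[.027,.065,.062],[-.027,.065,.062]];qo=nat([(311,186),(220,228),(170,50),(87,88)],[265,225],5)
for o in([("side",M,mo,1)],[("side",Q,qo,1)]):
    m,r=fit(o,[.58,-.22,3]);print("mould",m.round(4),r.tolist())
T=nat([(118,114.5),(229,110.5)],[285,190],5);print([back("top",q,.062) for q in T])
E
```

```text
hopper [ 0.5818 -0.2124  2.6714] [[0.1, 0.2], [0.0, 0.4], [0.2, -0.3], [0.0, 0.1], [-0.3, -0.5]]
[ 0.5879 -0.2026  2.877   0.0782]
mould [ 0.5822 -0.218   2.7568] [[0.0, 0.0], [-0.0, -0.0]]
mould [ 0.5794 -0.2218  1.9631] [[-0.3, 0.4], [0.5, 0.0], [-0.0, -0.0], [-0.2, -0.5]]
[array([ 0.5829, -0.1873,  0.062 ]), array([ 0.5866, -0.2483,  0.062 ])]
```

Request:
servo_tool --rows '[1,-0.2,0,0.4,0,0,0,1,-0.4,0,0.8,0,0,0,1,-0.5,0,1.2,0,0,0,1,-0.5,0,1.5,0,0,0,1,-0.5,0,1.6,0,0,0,1,-0.5,0,1.6,0,0,0,1,-0.5,0,1.6,0,0,0,1,-0.5,0,1.6,0,0,0]'

```text
clock: 10.8
tool_pos: [0.5831, -0.2241, 0.1695]
tool_rot: [180.0, 0.0, 93.2]
wrist_force: [0.9, 0.2, -4.9]
finger_gap: 0.0132
finger_force: 68.4
```

```bash
python3 - <<'E'
from h import *
g=lambda n,x,y,w,h,s:cv2.convertScaleAbs(cv2.resize(np.mean([ctrl.camera(n)["image"] for _ in range(4)],0).astype(np.uint8)[y:y+h,x:x+w,::-1],None,fx=s,fy=s,interpolation=cv2.INTER_CUBIC),alpha=1.5)
a=g("top",290,190,66,100,6);b=g("side",270,195,66,100,6)
cv2.imwrite("pics/f.png",np.hstack([a,b]))
s=ctrl.get_state();print(s['tool_pos'],s['tool_rot'],s['wrist_force'])
E
```

```text
[ 0.58304676 -0.22412485  0.16932823] [-1.79999721e+02  9.29797715e-04  9.31875336e+01] [ 0.75142164  0.68448817 -4.8506818 ]
```

View pics/f.png

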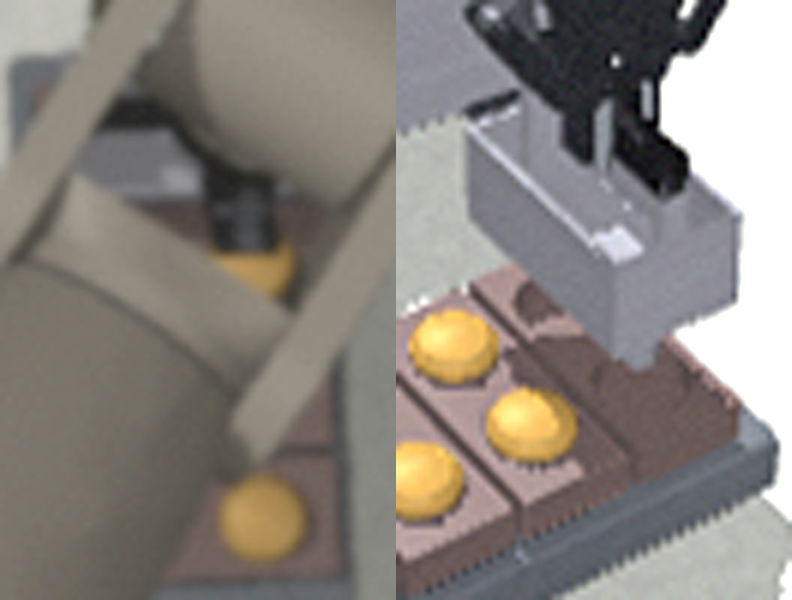

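The top view is blocked by the arm. In the side pane the tip ellipse is at about (640,364). The trough points are (612,355), (737,298), (741,212), (469,212) and (469,127), all less 396 in x. I'll fit these and cross-check against the initial top view.

```bash
python3 - <<'E'
from h import *
nat=lambda a,o,s:(np.array(a,float)+.5)/s-.5+o
P=np.array([[-.032,-.056,.035],[.032,-.056,.035],[.032,-.056,.085],[-.032,.056,.035],[-.032,.056,.085],[0,-.03,0]])
ob=nat([(216,355),(341,298),(345,212),(73,212),(73,127),(244,364)],[270,195],6)
for z in(.070,.0718,.074):
    h,r=fit([("side",P+[0,0,z],ob,1)],[.58,-.22,3]);print(z,h.round(4),r.tolist())
# TCP-based side camera bias is unknown; initial hopper from both views
B=np.array([[-.007,.053,.14],[.007,.053,.14],[.007,-.053,.14],[-.007,-.053,.14]])
so=nat([(97,33),(116,28),(181,100),(166,118)],[170,140],5)
print("init side",fit([("side",B,so,1)],[.49,.25,0]))
for n,q,z in(("barL",(42,129),.14),("troughL",(65,124),.1),("barR",(266,131),.14),("barR",(266,131),.12)):print(n,back("top",nat(q,[105,215],5),z))
print(proj("top",[[.4917,.257,.14],[.4917,.257-.053,.14],[.4917,.257-.053,.12],[.4917,.257+.053,.14],[.4917,.257+.056,.1]]).round(1))
E
```

```text
0.07 [ 0.5831 -0.2156  2.1529] [[0.1, 0.6], [0.2, 0.8], [0.2, -0.0], [-0.0, 0.3], [-0.3, -0.5], [-0.1, -1.2]]
0.0718 [ 0.582  -0.2174  2.1184] [[0.1, 0.6], [0.2, 0.8], [0.2, -0.1], [-0.1, 0.2], [-0.4, -0.6], [-0.1, -1.1]]
0.074 [ 0.5807 -0.2195  2.076 ] [[0.1, 0.7], [0.2, 0.8], [0.3, -0.1], [-0.1, 0.2], [-0.4, -0.6], [-0.1, -1.1]]
init side (array([ 0.4905433 ,  0.25478668, -0.09611001]), array([[-0.2,  0.1],
       [ 0.1, -0.1],
       [ 0.7,  1.1],
       [-0.6, -1.2]]))
barL [0.4928 0.3139 0.14  ]
troughL [0.4967 0.3148 0.1   ]
barR [0.4944 0.2008 0.14  ]
barR [0.4949 0.2054 0.12  ]
[[135.5 241.4]
 [156.5 241.8]
 [158.3 242. ]
 [114.5 240.9]
 [118.2 241.3]]
```

The two views agree to within 1–2 mm: the hopper is centred over the cups at yaw 3.2°, with the tips about 10 mm above the rims. I'll let it settle briefly, then hand in.

Request:
servo_tool --rows '[1,0,0,0,0,0,0,1,0,0,0,0,0,0,1,0,0,0,0,0,0,1,0,0,0,0,0,0]'

```text
clock: 11.9
tool_pos: [0.5831, -0.2241, 0.1693]
tool_rot: [180.0, 0.0, 93.2]
wrist_force: [-0.1, -0.6, -4.0]
finger_gap: 0.0128
finger_force: 68.4
```

```bash
python3 -c "
from station import ctrl
s=ctrl.get_state();print(s['tool_pos'],s['joint_vel'],s['finger_force']);print(ctrl.close_job())"
```

```text
[ 0.58306633 -0.22412454  0.16934156] [ 0.0147286   0.03502618  0.03268479 -0.10361843  0.00593895  0.10685288] 68.42005133628845
the job is handed in; nothing more can be done
None
```

I handed the job in at about 12 s: the hopper is held upright and steady, its nozzles about 1 cm above the empty cups' rims and, by my camera measurements, centred to within 1–2 mm; no bump showed in the wrist forces.

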